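# Unlatch the battery tester and load the tablet's battery pack with the flat lifter

## Robot

A 6-joint arm with a two-finger parallel gripper is mounted at the origin on the work surface. World frame = base frame: x ahead of the robot, y to its left, z up, the work surface at z = 0. Lengths are in m, angles in degrees, forces in N, time in s.
With the tool pointing down it reaches from about 0.325 to 0.775 m from the base axis. Payload 5.5 kg.
Tool frame: the origin (TCP) lies at the centre of the arm's flange, where the gripper is bolted on; the fingertips stand 182 mm ahead of it and the grasp point (between the pads) lies 163 mm ahead of it; z points along the fingers, y is the line along which they close (so a half turn about z gives the same grasp; the last joint's range is limited). The gripper opens to 88 mm and grips with 3 to 60 N. Pads are 20 mm wide; open, the fingers measure 115 mm over their backs; the gripper's body (75 mm by 178 mm) begins 61 mm behind the grasp point.
Start: joints at [62.756, 5.22, 70.514, -0, 104.267, -3.249], TCP at [0.244, 0.548, 0.405] pointing down, gripper open.
Joint ranges: [-164.24, 164.24], [-49.07, 125.15], [9.68, 141.18], [-86.29, 266.29], [3.28, 154.24], [-151.56, 151.56]. Speed limits (degrees/s): [147.25, 147.25, 172.46, 180, 180, 180].

## Interface

Orientations are given as [roll, pitch, yaw] about the fixed x, y, z axes, in that order (R = Rz(yaw) Ry(pitch) Rx(roll)).
In Python, from station import r gives the robot as it stands. The module is installed in compiled form; this text tells all that it offers. Calls block until the motion is done:
- r.reach(position, orientation): joint-space move of the TCP to a pose.
- r.servo_line(position, rotation=None, speed=0.15): straight line of the TCP; rotation=None keeps the orientation; speed is the mean speed in m/s.
- r.move_joints(angles): joint-space move.
- r.let_go() and r.grab(squeeze=None): open the fingers fully, or close them until they stop; squeeze is the grip in N (None keeps the last).
- r.wait(seconds).
- r.inverse_kinematics(position, orientation): joint angles nearest the present ones, or None.
- r.sense(): the state.
- r.snapshot(name): name is "scene" or "top" or "wrist"; returns a dict with "frame" (400x640x3 uint8, red, green, blue), "fx", "fy", "cx", "cy" (pixels), "R" (3x3) and "t" (3): a world point X has camera coordinates R X + t. Camera axes: x right, y down, z forward; pixel columns grow to the right and rows downward; lengths in m; the calibration is good to about 2 mm. A picture is of the moment at which its call begins. There is no depth.
A pose or a line that the arm cannot do raises r.IKError and nothing moves.
- r.hand_in(): hands the job in; it is judged then, once.
The state is a dict: "clock": time; "joints": joint angles; "joint_vel": joint speeds; "joint_torque": joint torques, N m; "tcp_pos": TCP position; "orientation": TCP orientation; "contact_force": force on the tool from outside, world axes, zero at the start; "torque": the same for the moment, N m; "opening": finger opening in m; "gripper_force": force on a finger pad.
Only numpy, scipy, OpenCV 4.12 (cv2) and the standard library are available. Lean on these libraries where they do the work, as an engineer would, in place of code of your own. Each camera call takes 0.05 s, during which the arm holds its last target. There are 200 camera calls.

## Task

Swing the red latch lever on the battery tester clear of its blue cover, then swing the cover up until it stands open. Then slide the flat lifter (the steel spatula with the orange upright grip) under the battery pack in the opened tablet shell, lift the pack out with it without touching the pack with the fingers, and set it level on the tester's two black ribs. Draw the lifter out, lay it flat on the bench, let go, and leave the speaker modules, bottle, jar and tape roll where they stand.

Things in the scene. Friction and masses are not known exactly. Their poses are not given: they have to be found in the camera images.
- tester: fixed battery tester, left or right of the middle. Origin: centre of underside, at bench height; open front at -x, y left, z up. Grey base 160 (x) x 180 (y) x 20 mm; side walls (inner faces y = +-82 mm) and rear wall (x = 72..80 mm) 64 mm high. Two black ribs along x, 12 mm wide at y = +-50, x -60..40, tops at z = 36 mm; gap between 88 mm. Latch post block to y = -126 mm
- nest (a point): point between the tops of the tester's two ribs where the pack's underside centre must come: x = -10, y = 0, z = 36 mm in the tester's frame; axes as the tester's
- lid (a joint): blue cover, rad: 0 shut, grows as the front edge swings up and back, stop 1.75. Hinge line along the tester's y at x = 80, z = 66 mm of its frame. Panel 185 (from hinge to yellow-striped front edge) x 180 x 8 mm, shut top at z = 74 mm. Steel bar handle on it, 12 mm thick, along y from y = 5 to 65 mm, shut at x = -85, z = 110 mm of the tester. Stays where left; 3 N moves it
- latch (a joint): red latch lever, rad about a vertical pivot at x = -66, y = -112 mm of the tester: 0 along its +y across the cover, grows as the free end swings to the front (-x), anticlockwise from above; 1.57 points to -x, stop 1.8; blocks the cover below 1.2. Bar 85 mm long, 16 wide, z = 75..85 mm; tab 14 x 14 mm up to z = 120 mm, 75 mm from the pivot. 1 N moves it; stays where left
- shell: fixed opened white tablet shell, 170 (x) x 230 (y) mm, rim 6 mm high. Origin: centre of underside, front (-x) to the robot. Two black rubber strips along x, 12 mm wide at y = +-50 mm, x -55..45 mm, tops 22 mm above the bench, carry the pack; 88 mm free between them. Black modules 12 mm high at its sides (|y| 83 to 107 mm)
- pack: loose battery pack, flat black slab with two silver cells, 100 (x) x 140 (y) x 12 mm, about 0.2 kg. Origin: centre of its underside; starts on the shell's strips, underside 22 mm above the bench
- lifter: loose flat lifter. Origin: at its underside, below the middle of the grip. Steel blade 4 mm thick, 56 mm wide (y), x -25..120 mm (tip). Orange upright grip 30 (x) x 16 (y) mm, top 90 mm above the underside: pinch across its 16 mm from above. Collar 30 mm wide, 10 mm high round its foot. The pack can come up to the grip, 15 mm ahead of the origin. 0.14 kg
- speaker1: loose black speaker module, 60 x 40 x 18 mm, stands just in front of the tester, to the left of its middle; bystander, origin at the centre of its underside
- speaker2: loose black speaker module, 60 x 40 x 18 mm, in front of the tablet shell, to the right of its middle; bystander, origin at the centre of its underside
- bottle: amber bottle, 56 mm across, 140 mm tall; bystander, origin at the centre of its underside
- jar: screw jar, 72 mm across, 80 mm tall; bystander, origin at the centre of its underside
- tape: yellow tape roll lying flat, 100 mm across, 24 mm tall; bystander, origin at the centre of its underside

How it is judged (in metres and radians):
On the way, in this order (a step that is already met when the one before it is completed fails the run):
1. the latch lever is swung clear of the cover (past 1.35 rad) while the cover is still shut (under 0.1 rad) and the pack is still in the shell (value of joint latch above 1.35 rad and value of joint lid below 0.1 rad and distance of pack from where it was at the start of the episode below 0.015 m), for 0.1 s.
2. the cover is swung up and stands open past 1.35 rad (77 degrees), at rest and not touched by the robot, before the pack is moved by more than 15 mm (value of joint lid above 1.35 rad and velocity of joint lid below 0.05 rad/s and contact force between the fingers and tester below 0.2 N and distance of pack from where it was at the start of the episode below 0.015 m), for 0.2 s.
3. the pack is lifted on the lifter alone, its underside at least 10 mm above the strips of the shell (contact force between lifter and pack above 0.7 N and z of pack in the frame of shell above 0.032 m and contact force between the fingers and pack below 0.2 N), for 0.2 s.
At the end, for the whole second after the job is handed in: Pack at rest, level on both ribs, centre within 12 mm of the nest point, square to the tester within 7 degrees. Cover still open past 1.35 rad, latch past 1.2 rad. Lifter out from under the pack, lying flat on the bench (blade down, grip up), everything let go (horizontal distance between pack and nest below 0.012 m and angle between the x axis of pack and the x axis of tester, either way round below 0.12 rad and angle between pack's own z axis and vertical below 0.04 rad and z of pack in the frame of nest between -0.003 and 0.003 m and linear speed of pack below 0.02 m/s and value of joint lid above 1.35 rad and value of joint latch above 1.2 rad and contact force between lifter and pack below 0.1 N and contact force between the fingers and lifter below 0.1 N and height (world z) of lifter below 0.004 m and angle between lifter's own z axis and vertical below 0.05 rad); the robot touches nothing.
It fails at once if the fingers touch the pack (contact force between the fingers and pack above 1 N).
It fails at once if the pack is tipped by more than 17 degrees (0.3 rad) (angle between pack's own z axis and vertical above 0.3 rad).
It fails at once if the tester, its cover or its latch is pushed with more than 60 N (contact force between the fingers and tester above 60 N).
It fails at once if a bystander (speaker module, bottle, jar, or tape roll) is shifted by more than 25 mm (distance of any of speaker1, speaker2, bottle, jar, tape from where it was at the start of the episode above 0.025 m).
It also fails if it takes over 72 s, if anything falls off the work surface, if the arm or the gripper's body presses on something with over 40 N, if the wrist force passes 120 N, or if a joint passes its speed limit or range.

## Working session

There is one attempt and no reset: what is moved stays moved. The work goes in short steps, each a Python script; the robot and the scene stay as the last script left them, time stands still between calls to the robot, and variables do not carry over. Pictures are saved under pics/ and viewed, at most 10 in all, crops included, and the job is handed in when it is done.

```bash
mkdir -p pics; python3 - <<'E'
from station import r
import cv2,pickle
d={n:r.snapshot(n) for n in("scene","top","wrist")}
pickle.dump(d,open('s0.pkl','wb'))
for n in("scene","top"):
    cv2.imwrite(f'pics/{n}0.png',d[n]['frame'][...,::-1]); print(n,d[n]['fx'],d[n]['cx'],d[n]['cy'],d[n]['R'],d[n]['t'])
print(r.sense())
E
```

```text
scene 445.6924615571347 314.9996049274423 201.53091874085817 [[ 0.66517764  0.74662933 -0.00912901]
 [ 0.63518791 -0.57223616 -0.51873123]
 [-0.39252391  0.33924978 -0.85488863]] [-0.41050063 -0.34086562  1.7357369 ]
top 376.19326242034265 311.3887143250464 199.25326806705382 [[ 0.01657587 -0.9996761   0.01931152]
 [-0.99465356 -0.01845538 -0.10160557]
 [ 0.10192906 -0.01752407 -0.99463731]] [-0.01060316  0.60953649  1.11236602]
{'clock': 0.15, 'joints': array([ 6.27545737e+01,  5.25355819e+00,  7.05640005e+01, -2.79405094e-03,
        1.04266933e+02, -3.24784794e+00]), 'joint_vel': array([-0.02944446, -0.12958599, -0.22171306, -0.01369587, -0.0679822 ,
        0.0204265 ]), 'joint_torque': array([ 1.45871756e-03, -4.47045493e+01, -4.06905949e+01,  6.98638195e-02,
        2.75092648e-02, -1.43286793e-04]), 'tcp_pos': array([0.24404367, 0.54818348, 0.40378269]), 'orientation': array([-1.79915491e+02, -2.08233892e-03,  1.56001734e+02]), 'contact_force': array([0.45247308, 0.05194957, 0.40387853]), 'torque': array([ 0.02250176,  0.00965357, -0.04624976]), 'gripper_force': 0.0, 'opening': 0.08785125049628756}
```

View pics/top0.png

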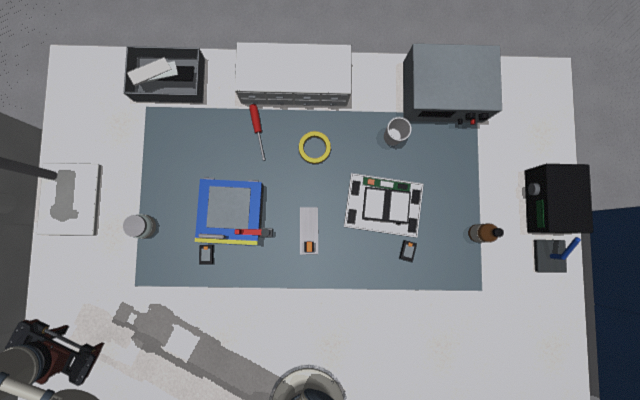

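View pics/scene0.png

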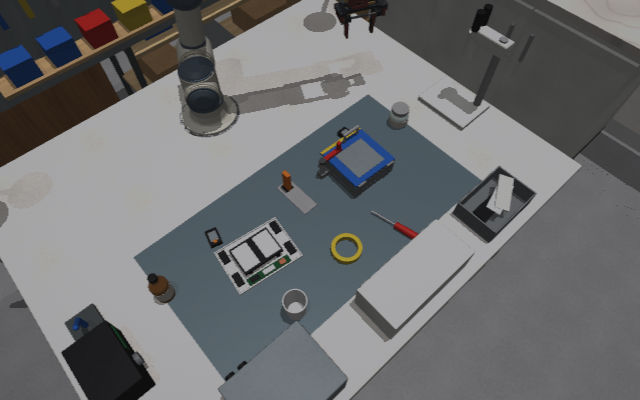

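The top view shows the tester with its blue lid at about (230,212) and the red lever tip at (270,233). The lifter is at (309,230) with its grip at (309,247), and the shell is at (384,205). The scene view agrees. Next I'll get rough coordinates and then take close wrist views.

```bash
cat > h.py <<'E'
import numpy as np,cv2
def ray(s,uv,z):
    uv=np.atleast_2d(np.asarray(uv,float)); d=np.c_[(uv[:,0]-s['cx'])/s['fx'],(uv[:,1]-s['cy'])/s['fy'],np.ones(len(uv))]@s['R']
    c=-s['R'].T@s['t']; return c+d*((z-c[2])/d[:,2])[:,None]
def mask(s,lo,hi):
    return cv2.inRange(cv2.cvtColor(s['frame'],cv2.COLOR_RGB2HSV),lo,hi)
def blobs(m,amin=15):
    cs=cv2.findContours(m,cv2.RETR_EXTERNAL,cv2.CHAIN_APPROX_NONE)[0]
    return sorted([c[:,0,:] for c in cs if cv2.contourArea(c)>=amin],key=lambda c:-cv2.contourArea(c))
def rect(s,c,z):
    p=ray(s,c,z)[:,:2]; (cx,cy),(w,h),a=cv2.minAreaRect((p*1000).astype(np.float32)); return np.round([cx,cy,w,h,a],1)
E
python3 - <<'E'
from h import *; import pickle
from station import r
d=pickle.load(open('s0.pkl','rb')); s=d['top']; print('camC',-s['R'].T@s['t'])
for n,uv,z in [('lid',[(202,180),(264,181),(258,245),(196,243)],.07),('grip',(309,247),.09),('tip',[(301,208),(318,208)],.004),('shell',[(351,174),(423,181),(418,236),(345,229)],.006),('cup',(397,130),.08),('jar',(140,226),.08),('tape',(314,147),.024),('spk',[(206,254),(409,251)],.018),('bottle',(475,232),.0)]:
    print(n,ray(s,uv,z)[:,:2].round(3).tolist())
w=d['wrist']; C=-w['R'].T@w['t']; print(C,w['R'],w['fx'],ray(w,[(320,200),(0,0),(640,400)],0))
t=r.sense()
for p,y in [((.33,-.15,.5),-180),((.33,.05,.5),-180),((.33,.28,.5),-180),((.33,.28,.5),0),((.33,.05,.5),0),((.33,.05,.5),90),((.33,.05,.5),-90)]:
    print(p,y,r.inverse_kinematics(p,(180,0,y)))
E
```

```text
camC [0.49307097 0.02014268 1.16853781]
lid [[0.656, 0.323], [0.657, 0.141], [0.47, 0.153], [0.473, 0.332]]
grip [[0.467, 0.006]]
tip [[0.585, 0.031], [0.585, -0.021]]
shell [[0.694, -0.123], [0.676, -0.35], [0.504, -0.332], [0.522, -0.106]]
cup [[0.817, -0.251]]
jar [[0.519, 0.49]]
tape [[0.773, -0.005]]
spk [[0.439, 0.315], [0.458, -0.3]]
bottle [[0.52, -0.513]]
[0.17385106 0.57817256 0.3838724 ] [[ 0.40629554  0.91373934 -0.00208634]
 [ 0.87796708 -0.38975467  0.27796599]
 [ 0.2531753  -0.11476808 -0.96058865]] 321.7939965375574 [[ 0.27510271  0.53291715  0.        ]
 [-0.06239752  0.31363859  0.        ]
 [ 0.75843749  0.84694642  0.        ]]
(0.33, -0.15, 0.5) -180 [ -29.82594272  -28.19163732   89.64801368    0.          118.54362363
 -119.82594272]
(0.33, 0.05, 0.5) -180 [  2.76891948 -32.45418807  92.41065634   0.         120.04353173
 -87.23108052]
(0.33, 0.28, 0.5) -180 [ 35.80821194 -17.7682899   82.02274758   0.         115.74554231
 -54.19178806]
(0.33, 0.28, 0.5) 0 [ 3.58082119e+01 -1.77682899e+01  8.20227476e+01 -2.54444375e-14
  1.15745542e+02  1.25808212e+02]
(0.33, 0.05, 0.5) 0 [ 2.76891948e+00 -3.24541881e+01  9.24106563e+01 -2.54444375e-14
  1.20043532e+02  9.27689195e+01]
(0.33, 0.05, 0.5) 90 [ 2.76891948e+00 -3.24541881e+01  9.24106563e+01 -2.54444375e-14
  1.20043532e+02  2.76891948e+00]
(0.33, 0.05, 0.5) -90 None
```

```bash
python3 - <<'E'
from station import r
import cv2,pickle,numpy as np
d={}
r.reach((.48,-.13,.42),(180,0,180)); r.wait(.3); d['w1']=r.snapshot('wrist'); d['top1']=r.snapshot('top')
r.reach((.48,.20,.42),(180,0,180)); r.wait(.3); d['w2']=r.snapshot('wrist'); d['top2']=r.snapshot('top')
pickle.dump(d,open('s1.pkl','wb'))
cv2.imwrite('pics/w12.png',cv2.resize(np.vstack([d['w1']['frame'],d['w2']['frame']])[...,::-1],None,fx=.75,fy=.75,interpolation=cv2.INTER_AREA))
print(r.sense()['clock'])
E
```

```text
4.7417
```

View pics/w12.png

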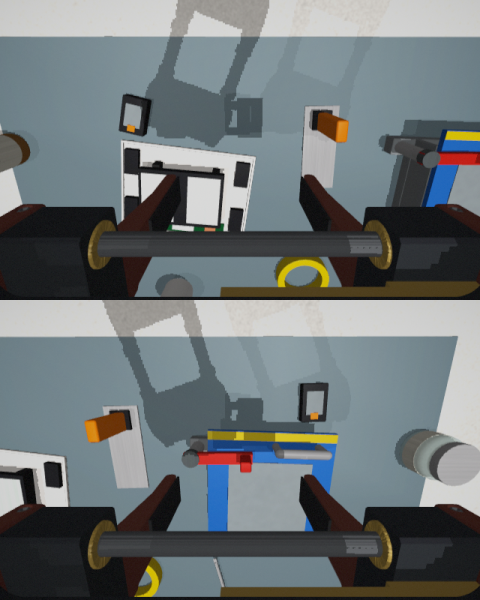

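The upper half (w1) shows the shell's front edge at about (120–255,140–155), speaker2 at (135,115), and the lifter at (322,145). The lower half (w2) shows the lever across the yellow stripe, its tab at (246,460), the handle at (305,453), and speaker1 at (313,400). Now I'll fit rectangles.

```bash
python3 - <<'E'
from h import *; import pickle
s0=pickle.load(open('s0.pkl','rb')); s1=pickle.load(open('s1.pkl','rb')); T=s0['top']
def crop(m,x0,x1,y0,y1):
    o=np.zeros_like(m); o[y0:y1,x0:x1]=m[y0:y1,x0:x1]; return o
cl=lambda m,k=3:cv2.morphologyEx(m,cv2.MORPH_CLOSE,np.ones((k,k),np.uint8))
blue=lambda s:mask(s,(108,130,60),(125,255,255)); yel=lambda s:mask(s,(22,140,110),(35,255,255))
red=lambda s:mask(s,(0,160,80),(3,255,255))|mask(s,(175,160,80),(180,255,255)); org=lambda s:mask(s,(8,150,90),(19,255,255))
gl=lambda s:mask(s,(0,0,95),(180,40,255))
b=cl(crop(blue(T)|yel(T),185,275,170,252),9); c=blobs(b)[0]; print('lid top',rect(T,c,.074)) 
y=crop(yel(T),185,275,225,252); print('stripe top',rect(T,np.vstack(blobs(y,3)),.074))
b=cl(crop(gl(T),340,430,168,245),15); c=blobs(b)[0]; print('shell top',rect(T,c,.006))
b=crop(gl(T),296,322,203,258); print('blade top',rect(T,cv2.convexHull(np.vstack(blobs(b,8)))[:,0],.004))
for n in('w1','w2'):
    s=s1[n]
    for nm,m,z in(('yel',yel(s),.074),('red',red(s),.085),('org',org(s),.09)):
        for c in blobs(m,60): print(n,nm,c.min(0),c.max(0),rect(s,c,z))
    m=gl(s); m[270:]=0
    for c in blobs(m,500): print(n,'light',c.min(0),c.max(0),rect(s,c,.004))
# sample hsv
for s,p in((T,(309,220)),(T,(309,165)),(s1['w1'],(430,210)),(s1['w1'],(200,195)),(s1['w1'],(250,230)),(s1['w1'],(450,160))):
    print(p,cv2.cvtColor(s['frame'],cv2.COLOR_RGB2HSV)[p[1],p[0]])
E
```

```text
lid top [567.1 241.6 181.1 180.1  88.1]
stripe top [482.9 306.4  54.8   7.   86.6]
shell top [ 5.959e+02 -2.288e+02  2.382e+02  2.785e+02  5.000e-01]
blade top [517.5   7.1 166.2  77.7   0.9]
w1 yel [370 345] [438 382] [ 7.085e+02 -2.500e+01  5.590e+01  8.520e+01  1.000e-01]
w1 yel [593 175] [639 186] [476.5 178.1  48.3  11.2  88.4]
w1 red [584 203] [639 219] [5.060e+02 1.706e+02 1.730e+01 6.000e+01 1.000e-01]
w1 org [423 151] [464 189] [462.6  -9.9  48.9  30.2  70.2]
w1 org [169 166] [179 176] [ 463.5 -272.9   10.3    8.7   75.3]
w1 light [0 0] [639 115] [ 3.521e+02 -1.310e+02  1.208e+02  7.211e+02  1.000e-01]
w1 light [161 185] [341 269] [ 570.6 -224.4  233.2  119.3   83.3]
w1 light [398 129] [464 251] [508.5   5.3  81.7 159.6  87.7]
w1 light [597 220] [639 269] [5.800e+02 2.767e+02 7.100e+01 5.810e+01 1.000e-01]
w1 light [249 235] [294 269] [ 593.3 -195.9   59.5   50.4   85.3]
w1 light [  0 209] [ 29 269] [ 573.3 -537.4   38.6   97.5   76.8]
w1 light [187 230] [221 269] [ 589.1 -285.5   44.8   58.2   85.1]
w1 light [164 137] [189 171] [ 459.6 -307.    27.1   38.5   75.6]
w2 yel [2
[... 168 characters left out ...]
w2 org [113 151] [167 189] [462.6  23.3  30.   58.2  14.7]
w2 org [414 150] [423 159] [447.7 293.6   8.5   8.7   5.1]
w2 light [0 0] [639 269] [454.  236.1 797.2 324.3  89.9]
w2 light [304 217] [416 269] [578.7 250.5 147.3  75.1  89.9]
w2 light [  0 197] [ 92 269] [ 567.9 -164.5  117.    97.    82.7]
w2 light [112 140] [198 251] [515.7 -11.8 147.3  92.2   1.4]
w2 light [  0 237] [ 31 269] [ 593.5 -215.3   42.7   48.8   84.8]
w2 light [369 200] [442 212] [525.9 309.   94.6  15.6  88.1]
w2 light [408 121] [431 153] [438.6 319.4  38.4  27.2   1.6]
(309, 220) [130   9 176]
(309, 165) [102  42 134]
(430, 210) [  0   1 182]
(200, 195) [  0   0 216]
(250, 230) [102  41  31]
(450, 160) [ 13 253 106]
```

```bash
cat >> h.py <<'E'
gl=lambda s,v=95:mask(s,(0,0,v),(180,38,255))
def line(P):
    vx,vy,x,y=cv2.fitLine((np.asarray(P)[:,:2]*1000).astype(np.float32),cv2.DIST_HUBER,0,.01,.01).ravel()
    if abs(vx)>abs(vy): sg=np.sign(vx)
    else: sg=np.sign(vy)
    return np.array([x,y]),np.degrees(np.arctan2(vy*sg,vx*sg))
E
python3 - <<'E'
from h import *; import pickle
s1=pickle.load(open('s1.pkl','rb')); T=pickle.load(open('s0.pkl','rb'))['top']
# shell front edge in w1: first light row in each column
s=s1['w1']; m=gl(s)
P=[(u,180+np.argmax(m[180:230,u]>0)-.5) for u in range(170,335,4)]
p=ray(s,P,.006); print('front',line(p),p[[0,-1],:2].round(4))
L=[];R=[]
for v in range(200,255,4):
    row=np.flatnonzero(m[v,140:360])+140
    L.append((row.min()-.5,v)); R.append((row.max()+.5,v))
print('L',line(ray(s,L,.006)),'R',line(ray(s,R,.006)), ray(s,L[:1],.006),ray(s,R[:1],.006))
for n,a,b in(('w1',395,468),('w2',108,202)):
    s=s1[n]; m=gl(s); E=[[],[]]
    for v in range(196,246,3):
        row=np.flatnonzero(m[v,a:b])+a; E[0].append((row.min()-.5,v)); E[1].append((row.max()+.5,v))
    print(n,'blade',line(ray(s,E[0],.004)),line(ray(s,E[1],.004)))
    mid=int(np.mean([e[0] for e in E[0][-3:]])+12)
    for u in(mid,mid+10,mid+20): 
        c=np.flatnonzero(m[200:262,u]); print('  tip',ray(s,(u,200+c.max()+.5),.004)[0].round(4))
# top view
m=gl(T)
E=[[],[]]
for v in range(211,238,2):
    row=np.flatnonzero(m[v,290:330])+290; E[0].append((row.min()-.5,v)); E[1].append((row.max()+.5,v))
print('T blade',line(ray(T,E[0],.004)),line(ray(T,E[1],.004)))
c=np.flatnonzero(m[195:230,309])+195; print('tip',ray(T,(309,c.min()-.5),.004))
# shell in top: outermost light pixels
o={k:[] for k in'LRFB'}
for v in range(182,228,3):
    row=np.flatnonzero(m[v,335:435])+335; o['L'].append((row.min()-.5,v)); o['R'].append((row.max()+.5,v))
for u in range(357,414,3):
    c=np.flatnonzero(m[165:250,u])+165; o['B'].append((u,c.min()-.5)); o['F'].append((u,c.max()+.5))
for k in o: print('shell',k,line(ray(T,o[k],.006)))
# cells in top & w1, z=.034
def cells(s,x0,x1,y0,y1,v):
    m=gl(s,v)[y0:y1,x0:x1]
    for c in blobs(m,80): print('cell',c.min(0)+[x0,y0],c.max(0)+[x0,y0],rect(s,c+[x0,y0],.034))
cells(T,356,416,182,228,150)
E
```

```text
front (array([ 512.3454, -215.9319], dtype=float32), np.float32(82.628746)) [[ 0.4984 -0.319 ]
 [ 0.5259 -0.1122]]
L (array([ 548.05347, -337.71512], dtype=float32), np.float32(-7.766248)) R (array([ 557.1988, -106.4073], dtype=float32), np.float32(-6.492795)) [[ 0.51741618 -0.33353671  0.006     ]] [[ 0.51726157 -0.17668205  0.006     ]]
w1 blade (array([539.2018  , -22.844257], dtype=float32), np.float32(4.2442236)) (array([549.673   ,  34.054333], dtype=float32), np.float32(1.4991881))
  tip [0.5941 0.0249 0.004 ]
  tip [0.5566 0.0343 0.004 ]Traceback (most recent call last):
  File "<stdin>", line 19, in <module>
    return umr_maximum(a, axis, None, out, keepdims, initial, where)
ValueError: zero-size array to reduction operation maximum which has no identity
```

```bash
python3 - <<'E'
from h import *; import pickle
s1=pickle.load(open('s1.pkl','rb')); T=pickle.load(open('s0.pkl','rb'))['top']
for n,a,b in(('w1',395,468),('w2',108,202)):
    s=s1[n]; m=gl(s); E=[[],[]]
    for v in range(205,246,2):
        row=np.flatnonzero(m[v,a:b])+a; E[0].append((row.min()-.5,v)); E[1].append((row.max()+.5,v))
    print(n,'blade',line(ray(s,E[0],.004)),line(ray(s,E[1],.004)))
m=gl(T)
E=[[],[]]
for v in range(211,238,2):
    row=np.flatnonzero(m[v,290:330])+290; E[0].append((row.min()-.5,v)); E[1].append((row.max()+.5,v))
print('T blade',line(ray(T,E[0],.004)),line(ray(T,E[1],.004)))
c=np.flatnonzero(m[195:230,309])+195; print('tip',ray(T,(309,c.min()-.5),.004))
o={k:[] for k in'LRFB'}
for v in range(182,228,3):
    row=np.flatnonzero(m[v,335:435])+335; o['L'].append((row.min()-.5,v)); o['R'].append((row.max()+.5,v))
for u in range(357,414,3):
    c=np.flatnonzero(m[165:250,u])+165; o['B'].append((u,c.min()-.5)); o['F'].append((u,c.max()+.5))
for k in o: print('shell',k,line(ray(T,o[k],.006)))
m=gl(T,150)[182:228,356:416]
for c in blobs(m,80): print('cell',rect(T,c+[356,182],.034))
org=mask(T,(8,150,90),(19,255,255)); print([ (rect(T,c,.09)) for c in blobs(org,10) if 290<c[0,0]<330])
E
```

```text
w1 blade (array([557.57684 ,  -7.955735], dtype=float32), np.float32(41.158833)) (array([551.9338  ,  34.192287], dtype=float32), np.float32(1.3849972))
w2 blade (array([554.10046 , -22.953295], dtype=float32), np.float32(1.3436185)) (array([553.09485 ,  34.037357], dtype=float32), np.float32(1.9863942))
T blade (array([535.8061 ,  59.95793], dtype=float32), np.float32(1.3415886)) (array([536.5776, -41.3396], dtype=float32), np.float32(23.514883))
tip [[0.59276896 0.00672275 0.004     ]]
shell L (array([ 615.885  , -107.78161], dtype=float32), np.float32(-8.895139))
shell R (array([ 598.16925, -342.47797], dtype=float32), np.float32(-7.583359))
shell F (array([ 511.28583, -220.41132], dtype=float32), np.float32(82.95799))
shell B (array([ 687.6117 , -227.76775], dtype=float32), np.float32(82.47577))
cell [ 600.  -190.7   53.    84.7   84.7]
cell [ 593.3 -266.1   52.8   84.7   84.3]
cell [ 597.6 -212.   137.1  154.9    1. ]
[array([468.3,   7.1,  25.4,  14.2,   1. ])]
```

```bash
cat >> h.py <<'E'
O=np.array([.581,.241,0]); YT=-2.1
def tw(x,y,z=0,O=O,yaw=YT):
    a=np.radians(yaw); return O+[x*np.cos(a)-y*np.sin(a),x*np.sin(a)+y*np.cos(a),z]
E
python3 - <<'E'
from h import *
from station import r
import pickle
r.grab(10)
def fp(th,off):
    x=-66-.0; P=np.array([-66,-112.]); e=np.array([-np.sin(th),np.cos(th)]); t=np.array([-np.cos(th),-np.sin(th)])
    q=P+75*e-off*t; return tw(q[0]/1e3,q[1]/1e3,.282)
Y=180+YT; ori=(180,0,Y)
a=fp(0,28); r.reach(a+[0,0,.05],ori); r.servo_line(a,speed=.15)
for th in np.arange(0,1.61,.2): r.servo_line(fp(th,18.5+1.2*th),speed=.1); print(round(th,1),r.sense()['contact_force'].round(1))
c=r.sense(); p=c['tcp_pos']; r.servo_line(p+[.0,.02,0]); r.servo_line(p+[-0,.02,.1],speed=.25)
s=r.snapshot('wrist'); pickle.dump(s,open('s2.pkl','wb')); print(r.sense()['clock'])
cv2.imwrite('pics/w3.png',s['frame'][...,::-1])
# plan the lid arc
for th in(0,.5,1,1.5,1.55,1.6,1.65):
    f=np.arctan2(44,-165)-th; q=tw(.08+.1708*np.cos(f),.035,.066+.1708*np.sin(f)+.163); print(th,q.round(3),r.inverse_kinematics(q,(180,0,90+YT)))
E
```

```text
0.0 [ 0.4 -0.3  0.2]
0.2 [-0.   0.1  0.6]
0.4 [-0.1  1.  -0.8]
0.6 [-0.5  0.  -0.3]
0.8 [ 0.4  0.2 -0.1]
1.0 [ 0.1  0.9 -0.5]
1.2 [-0.2  0.3 -0.1]
1.4 [-0.6  0.3  0.1]
1.6 [-0.3 -0.  -0.1]
10.6083
0 [0.497 0.279 0.273] [ 2.58834223e+01  1.45994004e+00  8.77639689e+01 -2.54444375e-14
  9.07760911e+01  2.79834223e+01]
0.5 [0.539 0.278 0.347] [ 2.40492938e+01  5.89558133e+00  7.56508070e+01 -2.54444375e-14
  9.84536117e+01  2.61492938e+01]
1 [0.61  0.275 0.392] [ 2.13466129e+01  1.60805097e+01  5.96479080e+01 -2.54444375e-14
  1.04271582e+02  2.34466129e+01]
1.5 [0.694 0.272 0.397] [ 1.87668132e+01  2.96357038e+01  4.20998508e+01 -2.54444375e-14
  1.08264445e+02  2.08668132e+01]
1.55 [0.703 0.272 0.395] [ 1.85406089e+01  3.10808004e+01  4.03553209e+01 -2.54444375e-14
  1.08563879e+02  2.06406089e+01]
1.6 [0.711 0.271 0.393] [ 1.83216764e+01  3.25310185e+01  3.86252628e+01 -2.54444375e-14
  1.08843719e+02  2.04216764e+01]
1.65 [0.719 0.271 0.39 ] [ 1.81102561e+01  3.39831079e+01  3.69137092e+01 -2.54444375e-14
  1.09103183e+02  2.02102561e+01]
```

View pics/w3.png

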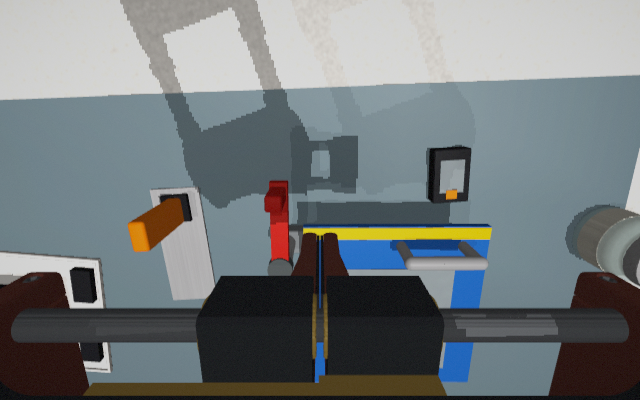

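The lever now points forward: its red bar runs from (280,260) to (277,185), clear of the lid. The handle bar is at (408–486,264). Next I'll check the handle ray and then open the lid.

```bash
python3 - <<'E'
from h import *
from station import r
import pickle
s=pickle.load(open('s2.pkl','rb'))
h=ray(s,[(411,264),(484,264)],.112); e=ray(s,[(312,227),(490,227)],.074); print('handle',h.round(4),'edge',e.round(4))
m=h.mean(0); exp=tw(-.085,.035); d=m[:2]-exp[:2]; print('off',d)
if np.abs(d).max()>.01: raise SystemExit
d=np.append(d*[.7,0],0)
ori=(180,0,90+YT)
def q(th): f=np.arctan2(44,-165)-th; return tw(.08+.1708*np.cos(f),.035,.066+.1708*np.sin(f)+.163)+d
r.let_go(); r.reach(q(0)+[0,0,.06],ori); r.servo_line(q(0),speed=.2)
r.grab(10); print('open',r.sense()['opening'])
for th in np.arange(.15,1.601,.145):
    r.servo_line(q(th),speed=.15); c=r.sense(); print(round(th,2),c['contact_force'].round(1),round(c['opening'],4))
r.grab(3); p=r.sense()['tcp_pos']
r.servo_line(p+[0,0,.05],speed=.08); print(r.sense()['contact_force'].round(1))
s=r.snapshot('scene'); t=r.snapshot('top'); pickle.dump((s,t),open('s3.pkl','wb')); print(r.sense()['clock'])
cv2.imwrite('pics/s3.png',np.hstack([s['frame'][80:280,260:460],t['frame'][130:330,150:350]])[...,::-1].repeat(2,0).repeat(2,1))
E
```

```text
handle [[0.4921 0.2477 0.112 ]
 [0.4944 0.3104 0.112 ]] edge [[0.4696 0.1626 0.074 ]
 [0.4758 0.3327 0.074 ]]
off [-4.06171925e-03 -7.73426751e-05]
open 0.011550345909932348
0.15 [-8.5 -0.1  3.8] 0.0113
0.3 [-8.3 -1.3  5.9] 0.0119
0.44 [-10.5  -0.9   8.4] 0.0117
0.58 [-9.7 -1.6 11.9] 0.0112
0.73 [-6.3 -0.4 11.9] 0.0119
0.88 [-3.3 -0.4  8.5] 0.0116
1.02 [-0.7  1.1  7.1] 0.0116
1.16 [0.4 1.1 5.2] 0.0115
1.31 [1.5 2.  4.9] 0.0116
1.45 [2.9 0.3 3.8] 0.0113
1.6 [ 3.1 -1.1  3.2] 0.0116
[0.4 0.3 1.4]
19.6833
```

View pics/s3.png

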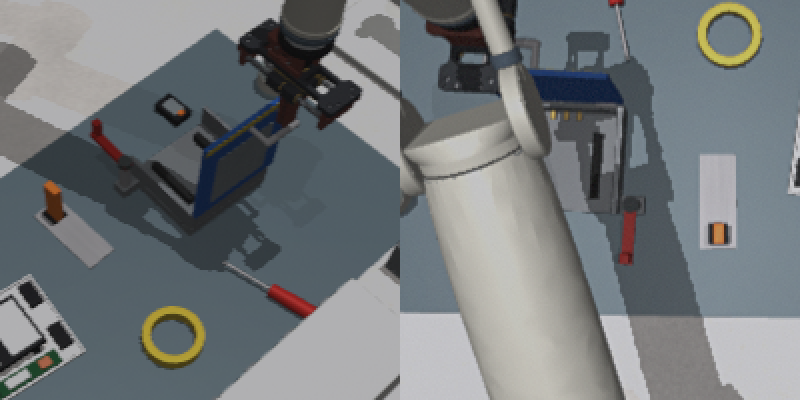

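The lid is standing open at about 1.6 rad and the gripper is above and clear of the bar. The lever is forward and a rib is visible. Now I'll retreat and re-measure the tester ribs, the pack and the lifter.

```bash
python3 - <<'E'
from h import *
from station import r
import pickle
r.let_go(); j=r.sense()['tcp_pos']; r.servo_line(j+[0,0,.03],speed=.2)
r.reach((.36,.0,.43),(180,0,180)); r.wait(.2)
w=r.snapshot('wrist'); t=r.snapshot('top'); sc=r.snapshot('scene'); pickle.dump((w,t,sc),open('s4.pkl','wb')); print(r.sense()['clock'])
up=lambda a:a.repeat(4,0).repeat(4,1)
cv2.imwrite('pics/w4.png',w['frame'][...,::-1])
cv2.imwrite('pics/t4.png',np.hstack([up(t['frame'][170:270,190:280]),up(t['frame'][170:270,335:435])])[...,::-1])
E
```

```text
23.4667
```

View pics/w4.png

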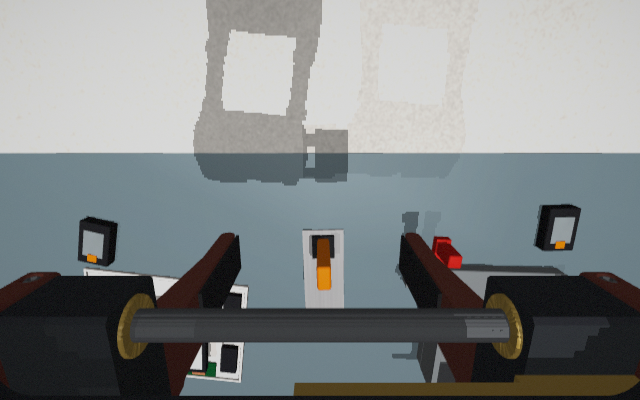

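View pics/t4.png

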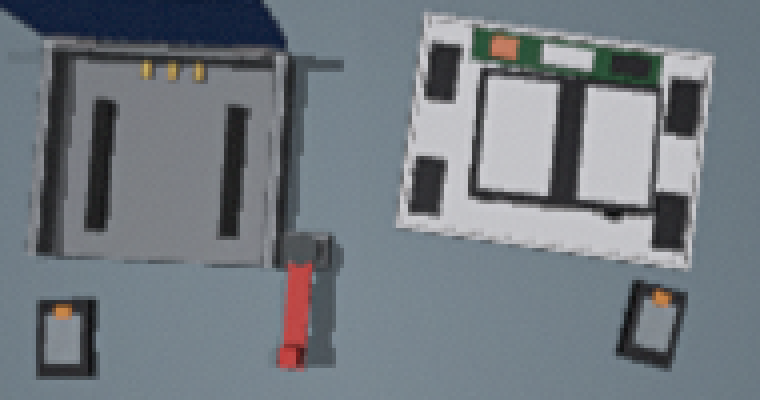

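The top crop shows the ribs centred near (100,165) and (234,172), and the pack frame with corners (482,68), (660,86), (657,212) and (470,197). The pack is turned about 2–3° relative to the shell. Next I'll compute these in metres and grip the lifter.

```bash
python3 - <<'E'
from h import *
from station import r
import pickle
w,t,sc=pickle.load(open('s4.pkl','rb'))
dk=cv2.inRange(cv2.cvtColor(t['frame'],cv2.COLOR_RGB2GRAY),0,62)
c=[]
for x0,x1 in((208,222),(240,255)):
    m=dk[191:233,x0:x1]
    b=max(blobs(m,8),key=cv2.contourArea)+[x0,191]; k=rect(t,b,.036); print('rib',k); c.append(k[:2])
a,b=c; mid=(a+b)/2; print('ribs mid',mid,'sep',np.hypot(*(a-b)),'yaw',np.degrees(np.arctan2(*(a-b)[::-1]))-90)
# pack: dark frame+cells from hand-read corners and cell blobs
pc=np.array([(122,68),(300,86),(297,212),(110,197)])/4+[335,170]-.5
q=ray(t,pc,.034)[:,:2]*1e3; print('pack',q.round(1),q.mean(0),[np.hypot(*(q[i]-q[i-1])).round(1) for i in range(4)])
m=gl(t,175)[185:224,364:402]; cc=[rect(t,b+[364,185],.034) for b in blobs(m,60)]; print('cells',cc)
# lifter from w: blade sides
m=gl(w); E=[[],[]]
for v in range(262,300,3):
    row=np.flatnonzero(m[v,290:352])+290; E[0].append((row.min()-.5,v)); E[1].append((row.max()+.5,v))
print('blade',line(ray(w,E[0],.004)),line(ray(w,E[1],.004)))
col=np.flatnonzero(m[215:260,306])+215; print('rear edge',ray(w,(306,col.min()-.5),.004)[0].round(4))
print('grip top ray', ray(w,(323.5,290),.09)[0].round(4), rect(t,max((b for b in blobs(mask(t,(8,150,90),(19,255,255)),8) if 295<b[0,0]<325),key=len),.09))
p=(.4705,.004,.33); r.reach(p,(180,0,181.6)); print(r.sense()['clock'])
E
```

```text
rib [568.6 290.3  15.2  96.5  88.1]
rib [565.8 191.5  14.   94.2  87.2]
ribs mid [567.2 240.9] sep 98.83966814998927 yaw -1.623332525090504
pack [[ 651.5 -162.8]
 [ 640.2 -299.1]
 [ 544.1 -295.9]
 [ 552.9 -153.9]] [ 597.1723809  -227.90248009] [np.float64(99.0), np.float64(136.8), np.float64(96.2), np.float64(142.3)]
cells [array([ 600. , -190.7,   51.8,   84.1,   84.7]), array([ 593.8, -255.9,   33.5,   85.2,   89.6])]
blade (array([521.0255  , -23.708437], dtype=float32), np.float32(2.0011857)) (array([516.2376 ,  33.04141], dtype=float32), np.float32(1.2177618))
rear edge [ 0.4253 -0.019   0.004 ]
grip top ray [0.4817 0.0036 0.09  ] [468.3   7.1  25.4  14.2   1. ]
24.1167
```

```bash
cat >> h.py <<'E'
PK=np.array([.597,-.228]); PY=-5.
NE=np.array([.5675,.2408]); NY=-2.2
def pf(x,z,c=PK,yaw=PY):   # TCP for lifter origin at x in the given frame, underside z
    a=np.radians(yaw); return np.array([c[0]+x*np.cos(a),c[1]+x*np.sin(a),.223+z])
E
python3 - <<'E'
from h import *
from station import r
import pickle
o=(180,0,181.6)
r.servo_line((.467,.0037,.30),o,speed=.2); r.servo_line((.467,.0037,.223),speed=.12)
r.grab(60); c=r.sense(); print(c['opening'],c['contact_force'].round(1))
r.servo_line((.467,.0037,.30),speed=.15)
r.reach(pf(-.185,.06),(180,0,180+PY)); r.servo_line(pf(-.185,.011),speed=.12); r.wait(.2)
t=r.snapshot('top'); w=r.snapshot('wrist'); s=r.snapshot('scene'); pickle.dump((t,w,s),open('s5.pkl','wb')); c=r.sense(); print(c['clock'],c['tcp_pos'],c['opening'])
up=lambda a:a.repeat(4,0).repeat(4,1)
cv2.imwrite('pics/t5.png',np.hstack([up(t['frame'][170:290,345:435]),up(s['frame'][200:320,180:280])])[...,::-1])
E
```

```text
0.015379001521537542 [ 0.2 -0.9 -0. ]
28.775 [ 0.4128311  -0.21198268  0.2346268 ] 0.01620212369075407
```

View pics/t5.png

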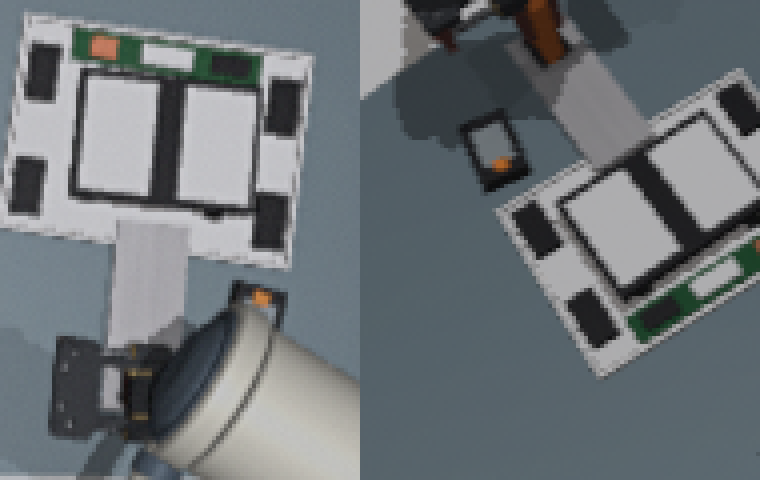

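The blade tip's corners are at (116,219) and (187,224) in the left crop. It is parallel to the pack's front edge, (72,197)–(255,210), but a few mm to the left of the pack's axis. I'll convert that to metres and correct it.

```bash
python3 - <<'E'
from h import *
from station import r
import pickle
t,w,s=pickle.load(open('s5.pkl','rb'))
g=lambda x,y:np.array([345+x/4-.5,170+y/4-.5])
tip=ray(t,[g(116,219),g(187,224)],.015)[:,:2]; pk=ray(t,[g(72,197),g(255,210),g(262,86),g(84,68)],.034)[:,:2]
T=tip.mean(0); C=pk.mean(0); print('tip',tip.round(4),T,np.hypot(*(tip[0]-tip[1])),'pack',pk.round(4),C)
print('strips/shell c', ray(t,[g(8,228),g(291,268),g(312,55),g(27,14)],.006)[:,:2].mean(0))
a=np.radians(PY); e=np.array([np.cos(a),np.sin(a)]); n=np.array([-e[1],e[0]])
q=r.sense()['tcp_pos'][:2]
print('tip in pack frame',(T-PK)@e,(T-PK)@n,'tcp',(q-PK)@e,(q-PK)@n,'tip-tcp',(T-q)@e,(T-q)@n,'Cmeas',(C-PK)@e,(C-PK)@n)
print(r.sense()['orientation'])
E
```

```text
tip [[ 0.5376 -0.1923]
 [ 0.5348 -0.247 ]] [ 0.53620263 -0.21962793] 0.054808763486382014 pack [[ 0.5529 -0.1554]
 [ 0.5455 -0.2943]
 [ 0.6403 -0.3006]
 [ 0.6515 -0.1643]] [ 0.59756533 -0.22867096]
strips/shell c [ 0.59963593 -0.2280186 ]
tip in pack frame -0.06129569419719281 0.0030413695905776254 tcp -0.1848640801717211 -9.50053832616711e-05 tip-tcp 0.12356838597452827 0.003136374973839298 Cmeas 0.0006216612484069707 -0.0006191311633702086
[-1.79973458e+02  5.59888146e-02  1.74995329e+02]
```

```bash
python3 - <<'E'
from h import *
from station import r
import pickle
a=np.radians(PY); n=np.array([-np.sin(a),np.cos(a),0])*-.002
f0=r.sense()['contact_force']
for x in(-.13,-.0756): r.servo_line(pf(x,.011)+n,speed=.1); print(r.sense()['contact_force'].round(1))
r.servo_line(pf(-.0756,.03)+n,speed=.05); print(r.sense()['contact_force'].round(1),r.sense()['torque'].round(2))
r.servo_line(pf(-.0756,.10)+n,speed=.12); r.wait(.3)
c=r.sense(); print(c['contact_force'].round(1),c['torque'].round(2),c['clock'],c['tcp_pos'])
t=r.snapshot('top'); w=r.snapshot('wrist'); s=r.snapshot('scene'); pickle.dump((t,w,s),open('s6.pkl','wb'))
up=lambda a:a.repeat(4,0).repeat(4,1)
cv2.imwrite('pics/t6.png',np.hstack([up(t['frame'][160:280,345:435]),up(s['frame'][180:300,190:290])])[...,::-1])
E
```

```text
[ 0.1  0.2 -1.5]
[-0.3  0.9 -1.3]
[-0.3  0.4 -3.6] [0.02 0.24 0.  ]
[ 0.5 -0.7 -4.3] [ 0.06  0.21 -0.01] 31.7333 [ 0.52143598 -0.22336995  0.32212315]
```

View pics/t6.png

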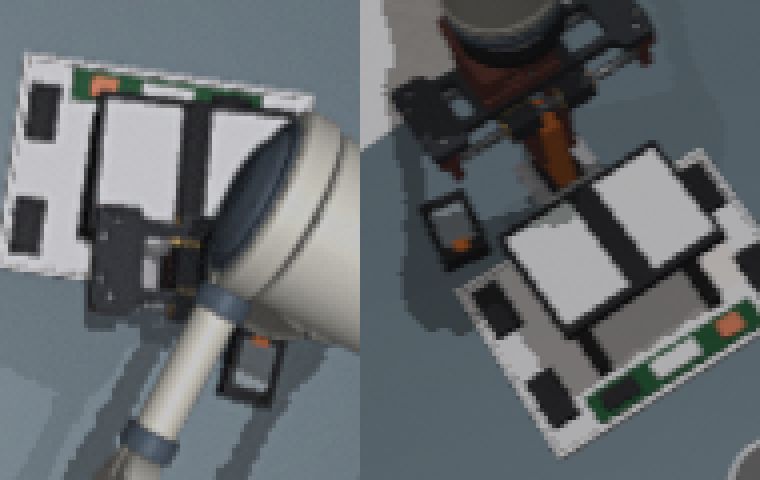

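The pack is off the strips and sitting square on the blade. In the scene crop its top corners are at (145,240), (295,145), (358,232) and (210,330). Next I'll compute the pack's pose relative to the TCP and carry it over.

```bash
cat >> h.py <<'E'
def packpose(s,pc,z):
    p=ray(s,pc,z)[:,:2]   # order: right-front, left-front, left-rear, right-rear
    C=p.mean(0); f=(p[2]+p[3]-p[0]-p[1]); return C,np.degrees(np.arctan2(f[1],f[0])),[np.hypot(*(p[i]-p[i-1])).round(3) for i in range(4)]
E
python3 - <<'E'
from h import *
from station import r
import pickle
t,w,s=pickle.load(open('s6.pkl','rb'))
g=lambda x,y:np.array([190+x/4-.5,180+y/4-.5])
tc=r.sense()['tcp_pos']; z=.100+.016
C,y,sz=packpose(s,[g(145,240),g(295,145),g(358,232),g(210,330)],z); print(C,y,sz)
a=np.radians(PY); e=np.array([np.cos(a),np.sin(a)]); n=np.array([-e[1],e[0]]); d=C-tc[:2]; print('pack rel tcp',d@e,d@n,'yaw rel',y-PY)
m=gl(s,150)[200:290,225:285]; m[65:]=0
for b in blobs(m,60): print(b.min(0),b.max(0),rect(s,b+[225,200],z))
# transit: lift, retract, swing to above the nest front
r.servo_line((tc[0]-.03,tc[1]+.02,.36),speed=.15)
mid=(.47,.02,.37); r.servo_line(mid,(180,0,178),speed=.15); print(r.sense()['clock'])
E
```

```text
[ 0.59729088 -0.22899361] -5.9238929414236425 [np.float64(0.091), np.float64(0.133), np.float64(0.09), np.float64(0.13)]
pack rel tcp 0.07598638889235063 0.0010152734126774874 yaw rel -0.9238929414236425
[24 18] [52 45] [ 599.  -191.4   49.6   82.6   84.7]
[ 3 35] [30 59] [ 592.4 -267.7   50.    81.8   85.2]
[41 30] [59 64] [ 675.6 -189.1   39.3  119.3   29.9]
34.025
```

```bash
python3 - <<'E'
from h import *
from station import r
import pickle
o=(180,0,180+NY); N=lambda x,z:pf(x,z,NE,NY)
r.servo_line(N(-.085,.12),o,speed=.17)
r.servo_line(N(-.075,.09),speed=.1); r.servo_line(N(-.075,.040),speed=.1); r.wait(.2); c=r.sense(); print(c['contact_force'].round(1),c['torque'].round(2),c['clock'])
s=r.snapshot('scene'); t=r.snapshot('top'); pickle.dump((s,t),open('s7.pkl','wb'))
for z in(.035,.032,.029,.0265):
    r.servo_line(N(-.075,z),speed=.04); c=r.sense(); print(z,c['contact_force'].round(1),c['torque'].round(2),c['tcp_pos'].round(4))
print(r.sense()['clock'])
up=lambda a:a.repeat(4,0).repeat(4,1)
s=r.snapshot('scene');t=r.snapshot('top')
cv2.imwrite('pics/t7.png',np.hstack([up(t['frame'][165:285,185:285]),up(s['frame'][100:220,300:400])])[...,::-1])
E
```

```text
[-0.  -0.3 -4.3] [0.07 0.19 0.06] 36.825
0.035 [ 0.4  0.1 -3.3] [0.06 0.23 0.05] [0.4924 0.2436 0.2574]
0.032 [ 0.5 -0.7 -2.8] [ 0.04  0.21 -0.02] [0.4926 0.2437 0.2551]
0.029 [ 0.1  0.2 -0.7] [ 0.05  0.02 -0.01] [0.4926 0.2437 0.2521]
0.0265 [-0.7 -0.2 -0.4] [0.01 0.05 0.03] [0.4925 0.2437 0.2494]
37.95
```

View pics/t7.png

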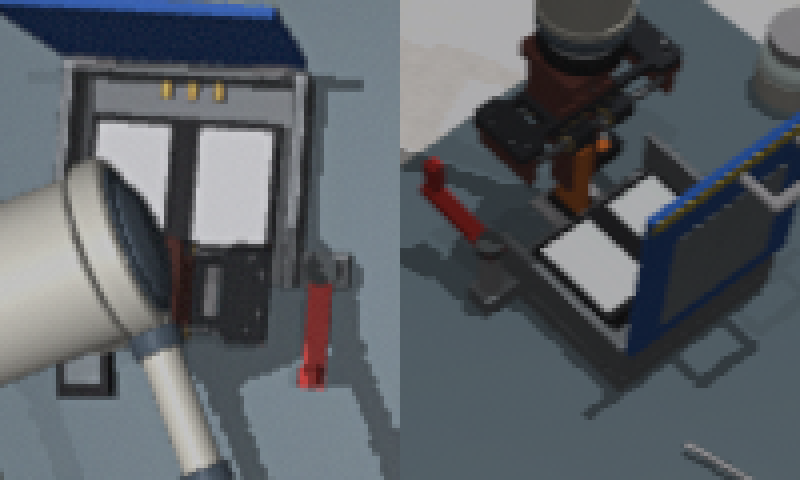

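The pack sits on the ribs with its right cell at about (234,186) in the left crop. The load has come off the lifter. I'll check the position, draw the lifter out and lay it down.

```bash
python3 - <<'E'
from h import *
from station import r
import pickle
t=r.snapshot('top')
m=gl(t,170)[192:232,232:256]; b=blobs(m,60)[0]+[232,192]; k=rect(t,b,.048); print('cell',k,'expected',(NE*1e3+[-38*np.sin(-np.radians(NY)),-38]).round(1))
N=lambda x,z:pf(x,z,NE,NY)
r.servo_line(N(-.11,.0272),speed=.08); print(r.sense()['contact_force'].round(1))
r.servo_line(N(-.215,.0272),speed=.12); print(r.sense()['contact_force'].round(1))
r.servo_line(N(-.215,.09),speed=.15)
r.servo_line((.44,.03,.30),(180,0,180),speed=.17); r.servo_line((.467,.0037,.245),(180,0,181.6),speed=.12)
r.servo_line((.467,.0037,.2238),speed=.05); print(r.sense()['contact_force'].round(1))
r.let_go(); r.wait(.2); r.servo_line((.467,.0037,.33),speed=.15)
r.reach((.36,0,.43),(180,0,180)); r.wait(.3)
w=r.snapshot('wrist');t=r.snapshot('top');s=r.snapshot('scene'); pickle.dump((w,t,s),open('s8.pkl','wb'))
m=gl(t,170)[188:232,205:256]
cc=[rect(t,b+[205,188],.048) for b in blobs(m,60)]; print(cc)
if len(cc)>1: print('center',(cc[0][:2]+cc[1][:2])/2,'nest',NE)
cs=r.sense(); print(cs['clock'],cs['contact_force'].round(1))
m=gl(t); E=[[],[]]
for v in range(211,240,2):
    row=np.flatnonzero(m[v,292:328])+292
    if len(row): E[0].append((row.min()-.5,v)); E[1].append((row.max()+.5,v))
print(line(ray(t,E[0],.004)),line(ray(t,E[1],.004)))
# 3D check of the grip in two views: top centroid of orange
for nm,i in(('t',t),('s',s)): print(nm,[(b.mean(0).round(1),cv2.contourArea(b)) for b in blobs(mask(i,(8,150,80),(19,255,255)),8)])
s0=pickle.load(open('s0.pkl','rb'))
for nm in('top','scene'): print(nm,[(b.mean(0).round(1),cv2.contourArea(b)) for b in blobs(mask(s0[nm],(8,150,80),(19,255,255)),8)])
E
```

```text
cell [567.8 204.3  52.1  83.5  87.2] expected [566.  202.8]
[-0.7 -0.3 -1.2]
[ 0.9 -0.9 -0.5]
[-0.2 -0.5  0.5]
[array([567.6, 204.3,  52.1,  84. ,  87.2]), array([570.8, 280.4,  52.4,  84.2,  87.5])]
center [569.2  242.35] nest [0.5675 0.2408]
46.6333 [-0.2 -0.3  0.7]
(array([527.15326 ,  56.862328], dtype=float32), np.float32(-2.6699295)) (array([528.807   , -45.020786], dtype=float32), np.float32(6.0551386))
t [(array([280. , 251.7]), 136.5)]
s [(array([301.8, 161.6]), 140.0)]
top [(array([308.7, 246.4]), 41.0)]
scene [(array([285.7, 173.9]), 27.5)]
```

The pack is within 2 mm of the nest, but the orange grip isn't where I released it. My picture budget is used up, so I'll work out the lifter's state from masks.

```bash
python3 - <<'E'
from h import *
import pickle
w,t,s=pickle.load(open('s8.pkl','rb'))
og=lambda i:mask(i,(8,150,80),(19,255,255))
for nm,i in(('t',t),('s',s),('w',w)):
    for b in blobs(og(i),8): print(nm,b.min(0),b.max(0),cv2.minAreaRect(b.astype(np.float32)), rect(i,b,.02) )
# light blobs near
for nm,i,(x0,x1,y0,y1) in(('t',t,(262,345,195,275)),('s',s,(270,345,150,225)),('w',w,(262,470,160,310))):
    m=gl(i)[y0:y1,x0:x1]
    for b in blobs(m,60): b=b+[x0,y0]; print(nm,'light',b.min(0),b.max(0),rect(i,b,.004))
def art(i,x0,x1,y0,y1,st=1):
    h=cv2.cvtColor(i['frame'],cv2.COLOR_RGB2HSV); o=og(i)>0; g=gl(i)>0
    for v in range(y0,y1,st): print(v,''.join('O' if o[v,u] else '#' if g[v,u] else 'd' if h[v,u,2]<60 else '.' for u in range(x0,x1,st)))
art(t,255,335,196,270,2); print(); art(s,270,345,145,225,2)
E
```

```text
t [275 244] [285 260] ((280.0, 252.0), (16.0, 10.0), 90.0) [448.9  92.1  47.9  30.2   0.9]
s [295 151] [308 173] ((301.9383544921875, 161.83563232421875), (22.354860305786133, 8.192880630493164), 69.44395446777344) [426.6 107.7  30.   98.2  66.2]
w [376 246] [399 261] ((387.5, 253.5), (15.0, 23.0), 90.0) [469.2  88.9  22.1  30.3   3.9]
w [556 242] [565 249] ((560.5, 245.5), (7.0, 9.0), 90.0) [457.5 315.   10.7  11.6  11.5]
w [ 86 256] [ 95 263] ((90.5, 259.5), (7.0, 9.0), 90.0) [ 477.3 -304.9   11.8   10.1   78.7]
t light [271 210] [330 274] [458.7  20.5 184.2 163.4  29.2]
s light [270 150] [287 160] [336.3  70.6  62.5  45.5  47.9]
s light [320 152] [344 176] [500.8 202.3 125.5  39.8   1.8]
s light [335 156] [344 170] [511.7 212.   32.4  62.3  46.4]
w light [367 228] [469 285] [483.8 136.9  86.9 144.8   2. ]
w light [297 173] [392 203] [383.3  32.2  34.9 122.5   8.3]
196 .##d...........#............#...........
198 d.#d..............##....................
200 d##d...#..........##........#..#.....#..
202 ..#d...........#................##....#.
204 .##d...#..#..#....##............##..
[... 2465 characters left out ...]
............
193 ......................................
195 ......................................
197 ......................................
199 ......................................
201 ......................................
203 ......................................
205 ......................................
207 ......................................
209 ......................................
211 ......................................
213 ......................................
215 ......................................
217 ..#...................................
219 ####..................................
221 #.d##.................................
223 dddd##................................
```

```bash
python3 - <<'E'
from h import *
import pickle
w,t,s=pickle.load(open('s8.pkl','rb'))
def tri(obs):
    A=np.zeros((3,3));b=np.zeros(3);D=[]
    for i,uv in obs:
        c=-i['R'].T@i['t']; d=i['R'].T@np.array([(uv[0]-i['cx'])/i['fx'],(uv[1]-i['cy'])/i['fy'],1]); d/=np.linalg.norm(d)
        P=np.eye(3)-np.outer(d,d); A+=P;b+=P@c; D.append((P,c))
    X=np.linalg.solve(A,b); return X.round(3),[np.linalg.norm(P@(X-c)).round(4) for P,c in D]
og=lambda i:mask(i,(8,150,80),(19,255,255))
print('mid t+s',tri([(t,(280,252)),(s,(302,162))]),'mid t+w',tri([(t,(280,252)),(w,(387,253))]),'w+s',tri([(w,(387,253)),(s,(302,162))]))
for a in((280,244),(277,259.5)):
    for b in((300,151.5),(304.5,173.5)): print(a,b,tri([(t,a),(s,b)]))
def art(i,x0,x1,y0,y1,sx,sy):
    h=cv2.cvtColor(i['frame'],cv2.COLOR_RGB2HSV); o=og(i)>0; rd=mask(i,(0,160,80),(4,255,255))>0
    for v in range(y0,y1,sy): print(v,''.join('O' if o[v,u] else 'R' if rd[v,u] else '#' if h[v,u,1]<25 and h[v,u,2]>95 else 'd' if h[v,u,2]<60 else '.' for u in range(x0,x1,sx)))
art(w,280,500,205,315,3,4)
E
```

```text
mid t+s (array([0.45 , 0.09 , 0.059]), [np.float64(0.0002), np.float64(0.0002)]) mid t+w (array([0.452, 0.086, 0.051]), [np.float64(0.0048), np.float64(0.0048)]) w+s (array([0.451, 0.084, 0.06 ]), [np.float64(0.0048), np.float64(0.0048)])
(280, 244) (300, 151.5) (array([0.47 , 0.078, 0.149]), [np.float64(0.0081), np.float64(0.0081)])
(280, 244) (304.5, 173.5) (array([0.47 , 0.089, 0.012]), [np.float64(0.0053), np.float64(0.0053)])
(277, 259.5) (300, 151.5) (array([0.431, 0.096, 0.093]), [np.float64(0.0013), np.float64(0.0013)])
(277, 259.5) (304.5, 173.5) (array([ 0.425,  0.111, -0.059]), [np.float64(0.0056), np.float64(0.0056)])
205 ..........................................................................
209 ..........................................................................
213 ..........................................................................
217 ..........................................................................
221 ..........................................................................
225 ...............................................................
[... 1049 characters left out ...]
...................................dddddddddddddddddddd########ddddd
285 ...........................................dddddddddddddddddddd######ddddd
289 ...........................................ddddddddddddddddddddd.....ddddd
293 ............................................dddddddddddddddddddddd...ddddd
297 .............................................ddddddddddddddddddddddddd....
301 ..............................................dddddddddddddddddddddddd....
305 ..............................................ddddddddddddddddddddddd.....
309 dddddddddddddddddddddddddddddddddddddddddddddddddddddddddddddddddddddddddd
313 dddddddddddddddddddddddddddddddddddddddddddddddddddddddddddddddddddddddddd
```

The masks show the lifter lying with its blade along +y, origin near (0.465, 0.089). It is tilted about 18° against the tester's front edge, so the latch lever knocked it on the way over. I'll check the lever, regrip the lifter at that tilt, slide it out from under the lever and lay it flat.

```bash
cat > red.py <<'E'
from h import *
def lever(t):
    m=mask(t,(0,160,80),(4,255,255))|mask(t,(175,160,80),(180,255,255)); m[:215]=0;m[275:]=0;m[:,:240]=0;m[:,:][:,300:]=0
    b=np.vstack(blobs(m,6)); return b.min(0),b.max(0),rect(t,b,.085)
E
python3 - <<'E'
from red import *
from station import r
import pickle
from scipy.spatial.transform import Rotation as Ro
t4=pickle.load(open('s4.pkl','rb'))[1]; t8=pickle.load(open('s8.pkl','rb'))[1]
print('lever before',lever(t4)); print('lever now',lever(t8))
al=np.radians(18); u=np.array([-np.sin(al),0,np.cos(al)])
M=np.c_[[0,1,0],[np.cos(al),0,np.sin(al)],-u]; o=Ro.from_matrix(M).as_euler('xyz',degrees=True); print(o)
base=np.array([.465,.084,.008]); g=base+u*(.070+.163)
for p,q in((g,o),(g+.08*u,o),(g+[-.03,0,.005],o),(g+[-.03,-.14,.01],o),((.42,-.06,.30),(180,0,90)),((.42,-.06,.233),(180,0,90))):
    print(np.round(p,3),r.inverse_kinematics(p,q))
E
```

```text
lever before (array([260, 236], dtype=int32), array([267, 260], dtype=int32), array([462. , 135.1,  13.8,  69.6,  84.6]))
lever now (array([264, 236], dtype=int32), array([271, 260], dtype=int32), array([461.9, 123.3,  68.5,  15.2,   7.4]))
[162.   0.  90.]
[0.393 0.084 0.23 ] [  8.27597097 -34.69009535 122.43184344  -2.6463067   74.44957762
   8.5860348 ]
[0.368 0.084 0.306] [  8.90222527 -40.22464275 118.04143025  -2.75411776  84.39273079
   8.74231074]
[0.363 0.084 0.235] [  9.04821943 -41.00237368 125.67683646  -2.85267592  77.55028627
   9.22764736]
[ 0.363 -0.056  0.24 ] [-16.3694583  -42.43323184 125.97371302   5.086793    79.18645395
 -16.56503437]
[ 0.42 -0.06  0.3 ] [-12.72664455 -22.55637346 106.14749713   0.          96.40887633
 -12.72664455]
[ 0.42  -0.06   0.233] [-12.72664455 -21.11749585 111.89127891   0.          89.22621694
 -12.72664455]
```

The lever has moved further open, to about 1.75 rad, which is fine. Recovering the lifter now.

```bash
python3 - <<'E'
from red import *
from station import r
import pickle
al=np.radians(18); u=np.array([-np.sin(al),0,np.cos(al)]); o=(162,0,90)
g=np.array([.465,.084,.008])+u*.233
r.reach(g+.08*u,o); r.servo_line(g,speed=.12); r.grab(30); c=r.sense(); print('opening',c['opening'],c['contact_force'].round(1),c['clock'])
if not .013<c['opening']<.02: raise SystemExit('no grip')
r.servo_line(g+[-.03,0,.006],speed=.08); print(r.sense()['contact_force'].round(1))
r.servo_line(g+[-.03,-.15,.01],speed=.13); print(r.sense()['contact_force'].round(1))
r.servo_line((.42,-.06,.28),(180,0,90),speed=.1); r.wait(.2)
t=r.snapshot('top'); s=r.snapshot('scene'); w=r.snapshot('wrist'); pickle.dump((t,s,w),open('s9.pkl','wb'))
c=r.sense(); print(c['opening'],c['contact_force'].round(2),c['torque'].round(2),c['clock'])
f0=c['contact_force'][2]
for z in np.arange(.246,.224,-.0025):
    r.servo_line((.42,-.06,z),speed=.05); c=r.sense(); print(round(z,4),c['contact_force'].round(1),c['torque'].round(2))
    if c['contact_force'][2]>f0+2.5: break
print(r.sense()['clock'])
E
```

```text
opening 0.015852664861856644 [ 0.4 -0.6 -0. ] 50.15
[-0.5 -0.7 -1.8]
[ 0.4 -0.3 -0.9]
0.015820317094217107 [ 0.26 -0.47 -2.06] [-0.11  0.1   0.01] 53.1917
0.246 [ 0.2 -0.5 -1.3] [-0.11  0.06  0.02]
0.2435 [-0.3  0.  -0.8] [-0.11  0.05 -0.02]
0.241 [ 0.   0.1 -2.1] [-0.13  0.   -0.02]
0.2385 [-0.  -0.1 -1.2] [-0.08  0.06  0.02]
0.236 [ 0.1 -0.6 -1.8] [-0.11  0.02 -0.  ]
0.2335 [-0.1 -0.9 -1.6] [-0.08  0.04  0.02]
0.231 [-3.6  1.9  7.2] [ 0.01  0.81 -0.02]
55.525
```

```bash
python3 - <<'E'
from red import *
from station import r
import pickle
r.servo_line((.42,-.06,.232),speed=.03); r.let_go(); r.wait(.2); print(r.sense()['contact_force'].round(1))
r.servo_line((.42,-.06,.33),speed=.15); r.reach((.33,-.25,.40),(180,0,120)); r.wait(.3)
t=r.snapshot('top'); s=r.snapshot('scene'); pickle.dump((t,s),open('s10.pkl','wb')); print(r.sense()['clock'])
og=lambda i:mask(i,(8,150,80),(19,255,255))
for nm,i in(('t',t),('s',s)):
    for b in blobs(og(i),5): print(nm,b.min(0),b.max(0),rect(i,b,.09))
X=lambda i,P:np.array([i['fx'],i['fy']])*((i['R']@P+i['t'])[:2]/(i['R']@P+i['t'])[2])+[i['cx'],i['cy']]
print('expect t',X(t,np.array([.42,-.055,.09])).round(1),X(t,np.array([.42,-.055,.01])).round(1),'s',X(s,np.array([.42,-.055,.09])).round(1),X(s,np.array([.42,-.055,.01])).round(1))
m=gl(t,120)[228:270,275:355]
for b in blobs(m,60): print('light',b.min(0)+[275,228],b.max(0)+[275,228],rect(t,b+[275,228],.004))
m=gl(t,170)[188:232,205:256]; cc=[rect(t,b+[205,188],.048) for b in blobs(m,60)]; print('cells',cc)
print('lever',lever(t)); o=og(t)>0; g=gl(t)>0
for v in range(230,276): print(v,''.join('O' if o[v,u] else '#' if g[v,u] else '.' for u in range(270,352)))
E
```

```text
[0.1 0.1 0.3]
59.325
t [323 261] [333 266] [421.4 -49.   14.   28.4   0.9]
t [204 246] [207 248] [462.2 298.6   5.6   8.5   0.9]
t [409 243] [412 245] [ 480.1 -284.6    5.7    8.7    0.9]
s [260 171] [267 177] [420.4 -52.9  29.7  16.2  88.4]
expect t [330.1 264. ] [328.3 262.2] s [262.7 174.6] [265.3 187.7]
light [276 228] [337 269] [460.5  12.2 124.9 187.6   0.9]
cells [array([570.9, 280.4,  52.4,  84.4,  87.5]), array([567.7, 204.3,  52.1,  84.1,  87.2])]
lever (array([264, 236], dtype=int32), array([270, 260], dtype=int32), array([461.9, 124.4,  68.2,  13.4,   7.7]))
230 .....#..#.##....##.#######..#..#..#...#.######.#.#####..#....#.#.......#..........
231 .................#.....##...#.##.#.#..#.#####.#...#.#.#...#.#.....#..#.....#......
232 ............#...#...#.###......####....#.####.###..................##........#....
233 ......##.#......###....#.##.##.#..#.....######..##.#....#...........#.............
234 .....#....#...########.#####....#.#....#.#.##.#..#.##.....##..#.#.................
235 ......##.....#.#.#.....####.#.##....#..#####...###.#.#.##.###...............#.....
2
[... 2778 characters left out ...]
#...
268 .#.........#.#.#.##################################################...............
269 .........#.......#################################################........#...#.#.
270 ........#..##....#################################################........#...#.#.
271 .........#.#.#....################################################......#.........
272 .........##.#.#.##...................#..#.#........#...............#..#..#........
273 ..........#.#####..........##.......#.#................................#..........
274 ..##......#.##...#....#.........#########..##.........#..#.................#......
275 ..#.#..#....##........#...#####.#########.#......##.......##.#...#....###.........
```

The lifter is flat and upright (blade 49 × 20 px, about 145 × 57 mm). The pack is about 2 mm from the nest and the lever is clear, so I'll hand in.

```bash
python3 -c "
from station import r
print(r.hand_in(), r.sense()['clock'])"
```

```text
the job is handed in; nothing more can be done
the job is handed in; nothing more can be done
```

The job is handed in at about 60 s, verdict not shown: by the last camera measurements the pack is about 2 mm from the nest, latch clear and lifter flat on the bench. The cover looked open on the last view. While being carried away, the lifter hit the latch lever and fell against the tester, so I regripped it and laid it down again.

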